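# Reset and start the tripped fan on its membrane keypad

## Robot

A 7-joint arm with a two-finger parallel gripper is mounted at the origin on the work surface. World frame = base frame: x ahead of the robot, y to its left, z up, the work surface at z = 0. Lengths are in m, angles in rad, forces in N, time in s.
With the tool pointing down it reaches from about 0.4 to 0.85 m from the base axis. Payload 10.4 kg.
Tool frame: the origin (TCP) lies midway between the tips of the shut fingers; the grasp point (between the pads) lies 19 mm behind it (r.grasp_offset is the distance from the TCP to the grasp point, in m); z points along the fingers, y is the line along which they close (so a half turn about z gives the same grasp; the last joint's range is limited). The gripper opens to 87 mm and grips with 3 to 60 N. Pads are 19 mm wide; open, the fingers measure 117 mm over their backs; the gripper's body (75 mm by 190 mm) begins 51 mm behind the grasp point.
Start: joints at [-1.241, 0.332, -0.065, 1.46, 0.022, 1.35, -0.088], TCP at [0.216, 0.587, 0.223] pointing down, gripper open.
Joint ranges: [-2.6, 2.6], [-0.5, 2.12], [-1.47, 1.34], [0.16, 2.42], [-1.27, 4.41], [0.06, 2.06], [-2.6, 2.6]. Speed limits (rad/s): [2.22, 2.22, 2.79, 2.79, 3.14, 3.14, 3.14].

## Interface

Orientations are given as a unit quaternion [x, y, z, w].
In Python, from bench import r gives the robot as it stands.
- The arm moves only by the tool drive_tool, never from a script. Its argument "moves" is a list that holds one entry, the list of rows, each a list of 7 numbers: the shift along the tool's x, y, z in m, then the turn, a rotation vector about the tool's x, y, z in rad, then the opening, from 0 (shut) to 1 (fully open). In form: [[[tx, ty, tz, ax, ay, az, jaw], ...]]. A call has 1 to 10 rows; each row shifts and turns the commanded pose from where the row before left it, along the tool's axes as they then stand; what a row does not reach is not made up. A row lasts 1/10 s, in which the tool goes at most 50 mm and 8.59 degrees, less where a joint would pass 70% of its speed; a pose out of reach is approached as far as the arm can. A call is refused whole if a number of a shift passes 0.05 or a number of a turn 0.15, either way. A call with a gripper value outside its range is refused whole. The fingers move at their own pace and stop on an object; "squeeze" is the grip in N (left out, the last holds). Time passes only in rows, so rows that do not move let the fingers close. It gives the time, the measured TCP pose, the force, the opening and the grip force at its end, in the units of the state.
- r.read_state(): the state, without advancing time (a new reading comes with each control period).
- r.camera(name): name is "scene" or "top" or "wrist"; returns the picture (400x640x3 uint8, red, green, blue); there is no depth.
- r.camera_info(name): a dict with "mtx" (3x3 intrinsics, pixels), "rvec" (rotation vector, rad) and "tvec" (3), from world to camera coordinates, as OpenCV has them; the wrist camera has in their place "T_tool_cam" (4x4, takes a point from camera to tool coordinates, whose origin is the TCP and whose axes are the flange's). Camera axes: x right, y down, z forward; pixel columns grow to the right and rows downward; lengths in m; the calibration is good to about 2 mm. A picture is of the moment at which its call begins: read the wrist's pose just before it. camera_info takes no time and is no camera call.
- r.close_job(): hands the job in; it is judged then, once.
Trained networks look in the newest picture that a camera, given by its name, has taken for a name from the list of things; names that differ only in an ending like _2 or _b are one class to them, and where a whole thing is asked for, a point or a joint stands for the part that bears it (a point fixed in the world has none). Each returns a list of dicts, best first, with "conf" (0 to 1); they miss things now and then, are a little off and sometimes report something else, mostly with a low value. They report only what shows in the picture. A call takes as long as a camera call.
- r.find_in(camera, query): "bbox" ([left, top, right, bottom] in pixels, round what is visible of it).
- r.place_of(camera, query): "at" ([column, row] in pixels: a listed point, or the origin of a listed thing).
The state is a dict: "time": time; "joint_positions": joint angles; "joint_vel": joint speeds; "joint_torque": joint torques, N m; "ee_pos": TCP position; "eef_rot": TCP orientation; "ft_force": force on the tool from outside, world axes, zero at the start; "torque": the same for the moment, N m; "width": finger opening in m; "grip_force": force on a finger pad.
Only numpy, scipy, OpenCV 4.12 (cv2) and the standard library are available. Lean on these libraries where they do the work, as an engineer would, in place of code of your own. Each camera call takes 0.05 s, during which the arm holds its last target. There are 200 camera calls.

## Task

The duct fan's drive has tripped: on its light-grey control box press the blue reset key and let it up, then press the green start key and let it up, each with a light, steady push from above held for about half a second, no blow and no leaning on it. Keep off the red stop key between them and off the orange welder's control box with its look-alike keys, and finish clear of everything.

Things in the scene. Friction and masses are not known exactly. Their poses are not given: they have to be found in the camera images.
- key_blue: Blue reset key of the fan drive (light-grey box): square membrane key 30 x 30 mm, 3 mm proud of the panel. Origin: middle of its top face, 88 mm above the bench; z up, x and y along its sides. It moves straight down 1.5 mm at most: starts to give at about 1.2 N, registers at 3 N held for 0.15 s, is hard on its stop at about 6 N; over 40 N would crush it.
- key_green: Green start key of the fan drive: same size, travel and forces as the blue one, 116 mm from it towards -y of the keys' frame. Origin: middle of its top face, 88 mm above the bench, z up. Nothing on the panel stands higher than the keys.
- key_red: Red stop key of the drive, same kind, not to be pressed: midway between blue (+y) and green (-y), 58 mm from each. Origin: middle of its top face, z up. The drive is a light-grey box fixed to the bench, 150 mm (x) by 190 mm (y), 85 mm high, flat dark panel on top; the key row runs along y, on the robot's side of a greenish display.
- welder: The welder's control box, to be left alone: orange, fixed to the bench, 150 mm (x) by 190 mm (y), 85 mm high, with three look-alike keys (green, blue, red from +y to -y), tops 88 mm above the bench. Origin: centre of its underside, z up. It stands beside the drive, to its left or right, at least 30 mm away.

How it is judged:
On the way, in this order (a step that is already met when the one before it is completed fails the run):
1. the fingers press the drive's blue key with over 3 N for 0.15 s, the green one not being pressed (contact force between the fingers and key_blue above 3 N and contact force between anything else and key_green below 0.5 N), for 0.15 s.
2. with the blue key let up, the fingers press the drive's green key with over 3 N for 0.15 s (contact force between the fingers and key_green above 3 N and contact force between anything else and key_blue below 0.5 N), for 0.15 s.
At the end, for the whole second after the job is handed in: The blue key and then the green key of the light-grey drive have each been pressed with over 3 N for 0.15 s, and at the end nothing presses on any key of the drive or on the welder's box (under 0.5 N) (contact force between anything else and key_blue below 0.5 N and contact force between anything else and key_green below 0.5 N and contact force between anything else and key_red below 0.5 N and contact force between anything else and welder below 0.5 N); the robot touches nothing.
It fails at once if the drive's red stop key is pressed (over 2 N) (contact force between anything else and key_red above 2 N).
It fails at once if the welder's control box or its keys are pressed or struck (over 2 N) (contact force between anything else and welder above 2 N).
It fails at once if the blue or green key is struck or leaned on with over 40 N (contact force between anything else and key_blue above 40 N or contact force between anything else and key_green above 40 N).
It also fails if it takes over 34 s, if anything falls off the work surface, if the arm or the gripper's body presses on something with over 40 N, if the wrist force passes 120 N, or if a joint passes its speed limit or range.

## Working session

There is one attempt and no reset: what is moved stays moved. The work goes in short steps, Python scripts to look and compute and a tool call to move; the robot and the scene stay as the last step left them, time stands still between calls to the robot, and variables do not carry over. Pictures are saved under pics/ and viewed, at most 10 in all, crops included, and the job is handed in when it is done.

Besides the shell and the picture viewer there is one more tool, called after "Call:" in YAML: its name, and indented under it one key for each argument. drive_tool: Moves the arm, as the interface text tells. Its arguments: {"type":"object","properties":{"moves":{"type":"array"},"squeeze":{"type":"number"}},"required":["moves"]}

```bash
mkdir -p pics; cat > h.py <<'E'
import numpy as np, cv2
from bench import r
from scipy.spatial.transform import Rotation as R
def ray(cam,uv,z,st=None):
    i=r.camera_info(cam); K=np.array(i["mtx"],float)
    d=np.linalg.inv(K)@[uv[0],uv[1],1]
    if "rvec" in i:
        M=cv2.Rodrigues(np.array(i["rvec"],float))[0]; c=-M.T@np.ravel(i["tvec"]); d=M.T@d
    else:
        T=np.array(i["T_tool_cam"]); Q=R.from_quat(st["eef_rot"]).as_matrix()
        c=np.array(st["ee_pos"])+Q@T[:3,3]; d=Q@T[:3,:3]@d
    return c+d*(z-c[2])/d[2]
E
python3 - <<'E'
from h import *
s=r.read_state(); print(s["time"],s["ee_pos"],R.from_quat(s["eef_rot"]).as_matrix().round(3),s["ft_force"])
for c in ["top","scene"]:
    im=r.camera(c); cv2.imwrite(f"pics/{c}.png",im[:,:,::-1])
    for k in ["key_blue","key_green","key_red","welder"]:
        for d in r.place_of(c,k)[:3]: print(c,k,np.round(d["at"],1),round(d["conf"],2),ray(c,d["at"],0 if k=="welder" else .088).round(4))
E
```

```text
0.0 [0.21581263 0.5861533  0.22174368] [[-0.938  0.345 -0.   ]
 [ 0.345  0.938 -0.001]
 [-0.    -0.001 -1.   ]] [ 0.02511559 -0.29896013 -0.12774023]
top key_blue [193.3 201.7] 0.69 [0.5743 0.2571 0.088 ]
top key_blue [222.3 202.5] 0.64 [0.572  0.1968 0.088 ]
top key_green [248.6 205.1] 0.63 [0.566  0.1423 0.088 ]
top key_red [222.5 199.6] 0.58 [0.578  0.1964 0.088 ]
top welder [397.4 211.6] 0.8 [ 0.5554 -0.1783  0.    ]
scene key_blue [440.1 251.8] 0.5 [0.5723 0.251  0.088 ]
scene key_blue [265.2 219.5] 0.21 [ 0.6368 -0.1222  0.088 ]
scene key_green [390.5 235.4] 0.47 [0.5689 0.1448 0.088 ]
scene welder [263.5 218.3] 0.82 [ 0.5548 -0.181   0.    ]
```

View pics/top.png

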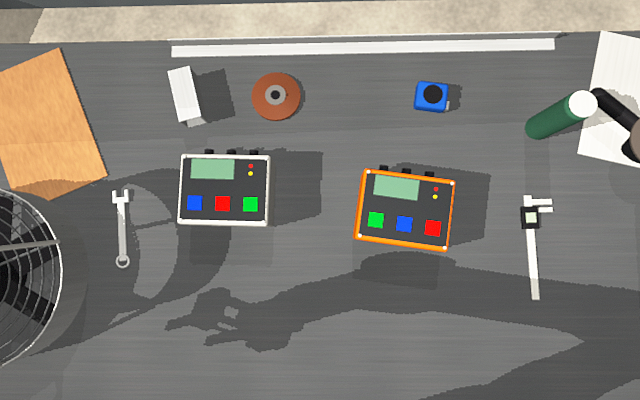

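The drive is on the left, with blue at about (194,203), red at (222,204) and green at (250,204). The orange welder is on the right at about (404,210). I'll refine the key positions by colour and check the scene view for the fan.

```bash
python3 - <<'E'
from h import *
for c,(x0,x1,y0,y1) in {"top":(178,270,180,226)}.items():
    im=cv2.imread(f"pics/{c}.png").astype(int)
    b,g,rr=im[...,0],im[...,1],im[...,2]
    for n,a,o,p in [("blue",b,g,rr),("red",rr,g,b),("green",g,b,rr)]:
        m=(a>o+80)&(a>p+80); k=np.zeros_like(m); k[y0:y1,x0:x1]=1; v,u=np.nonzero(m&k)
        print(c,n,len(u),u.mean(),v.mean(),ray(c,(u.mean(),v.mean()),.088).round(4))
print(ray("top",(60,270),0.2),ray("top",(60,270),0.4))
E
```

```text
top blue 224 194.20535714285714 202.21875 [0.5732 0.2552 0.088 ]
top red 225 222.0 203.0 [0.571  0.1974 0.088 ]
top green 223 250.0 203.9372197309417 [0.5684 0.1394 0.088 ]
[0.44559424 0.44894067 0.2       ] [0.46134679 0.30527326 0.4       ]
```

View pics/scene.png

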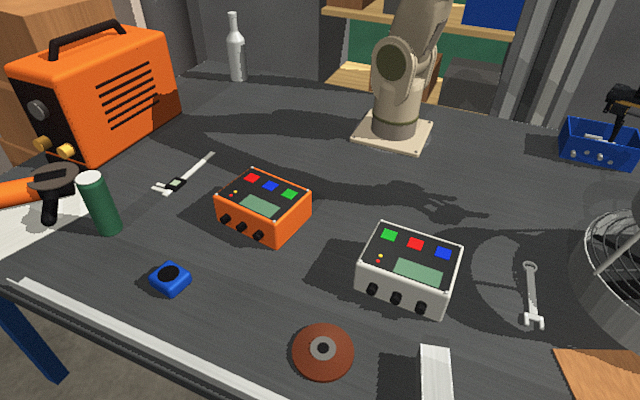

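The scene view shows the grey drive at about (410,265), the fan at the right edge near (610,260), and the gripper above the blue bin at top right. The key spacing measures 58 mm, as specified. I'll lift, shut the fingers, move towards -y to clear the fan, then go out to the keys.

Call:
drive_tool:
  moves:
    - [[0, 0, -0.035, 0, 0, 0, 0], [0, 0, -0.035, 0, 0, 0, 0], [0, 0, -0.035, 0, 0, 0, 0], [-0.014, -0.0285, 0, 0, 0, 0, 0], [-0.014, -0.0285, 0, 0, 0, 0, 0], [-0.014, -0.0285, 0, 0, 0, 0, 0], [-0.014, -0.0285, 0, 0, 0, 0, 0], [-0.014, -0.0285, 0, 0, 0, 0, 0], [-0.014, -0.0285, 0, 0, 0, 0, 0], [0, 0, 0, 0, 0, 0, 0]]
  squeeze: 10

```text
time: 1.5
ee_pos: [0.2371, 0.394, 0.3285]
eef_rot: [0.177, 0.984, 0.001, 0.0]
ft_force: [0.1, 0.6, 1.3]
width: 0.0149
grip_force: 0.0
```

Call:
drive_tool:
  moves:
    - [[-0.0403, -0.0016, 0, 0, 0, 0, 0], [-0.0403, -0.0016, 0, 0, 0, 0, 0], [-0.0403, -0.0016, 0, 0, 0, 0, 0], [-0.0403, -0.0016, 0, 0, 0, 0, 0], [-0.0403, -0.0016, 0.02, 0, 0, 0, 0], [-0.0403, -0.0016, 0.02, 0, 0, 0, 0], [-0.0403, -0.0016, 0.02, 0, 0, 0, 0], [-0.0403, -0.0016, 0.02, 0, 0, 0, 0], [-0.0403, -0.0016, 0.02, 0, 0, 0, 0], [0, 0, 0, 0, 0, 0, 0]]

```text
time: 2.5
ee_pos: [0.5738, 0.2537, 0.2232]
eef_rot: [0.178, 0.984, -0.003, -0.001]
ft_force: [-0.9, -0.3, -0.2]
width: 0.0007
grip_force: 0.0
```

```bash
python3 - <<'E'
from h import *
s=r.read_state(); im=r.camera("wrist"); cv2.imwrite("pics/w.png",im[:,:,::-1])
print(s["time"],s["ee_pos"],s["ft_force"],s["width"]); M=R.from_quat(s["eef_rot"]).as_matrix();print(M.round(3))
im=im.astype(int); rr,g,b=im[...,0],im[...,1],im[...,2]
for n,a,o,p in [("blue",b,g,rr),("red",rr,g,b),("green",g,b,rr)]:
    m=((a>o+70)&(a>p+70)).astype(np.uint8)
    _,_,st,ce=cv2.connectedComponentsWithStats(m)
    for q,c in zip(st[1:],ce[1:]):
        if q[4]>300: w=ray("wrist",c,.088,s); print(n,q,c.round(1),w.round(4),"tool shift",(M.T@(w-s["ee_pos"])).round(4))
E
```

```text
2.5 [0.57382968 0.25367906 0.22324242] [-0.92813968 -0.29261701 -0.1690986 ] 0.0006969299804031129
[[-0.936  0.351 -0.003]
 [ 0.351  0.936 -0.006]
 [ 0.001 -0.006 -1.   ]]
blue [304 175  35  34 781] [321.1 191.7] [0.5714 0.2557 0.088 ] tool shift [0.0029 0.0018 0.1352]
red [255 191  35  34 772] [271.8 207.6] [0.5693 0.1978 0.088 ] tool shift [-0.0155 -0.0531  0.1356]
red [   0  209  112   57 2704] [ 56.2 231.6] [ 0.5092 -0.0466  0.088 ] tool shift [-0.045  -0.303   0.1371]
green [208 208  34  31 679] [224.2 222.8] [0.5671 0.1399 0.088 ] tool shift [-0.0338 -0.1081  0.1359]
```

View pics/w.png

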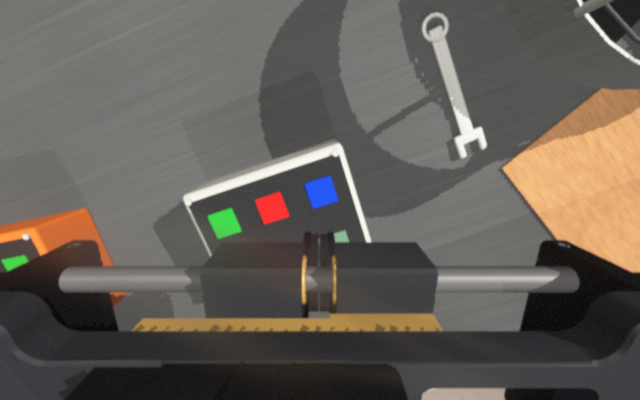

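The wrist view shows blue at (321,192), red at (272,208) and green at (224,223), all matching the top view to 2 mm. I'll descend to about 8 mm above blue.

Call:
drive_tool:
  moves:
    - [[0.002, 0.0015, 0.03, 0, 0, 0, 0], [0, 0, 0.03, 0, 0, 0, 0], [0, 0, 0.03, 0, 0, 0, 0], [0, 0, 0.02, 0, 0, 0, 0], [0, 0, 0.01, 0, 0, 0, 0], [0, 0, 0.006, 0, 0, 0, 0], [0, 0, 0, 0, 0, 0, 0], [0, 0, 0, 0, 0, 0, 0]]

```text
time: 3.35
ee_pos: [0.5702, 0.2609, 0.1028]
eef_rot: [0.175, 0.985, 0.001, 0.001]
ft_force: [0.2, -0.1, 0.5]
width: 0.0003
grip_force: 0.0
```

Call:
drive_tool:
  moves:
    - [[0, 0, 0, 0, 0, 0, 0]]

```text
time: 3.45
ee_pos: [0.5703, 0.2607, 0.1027]
eef_rot: [0.175, 0.984, 0.001, 0.001]
ft_force: [-0.5, 0.2, -0.3]
width: 0.0008
grip_force: 0.0
```

Call:
drive_tool:
  moves:
    - [[-0.0033, -0.0041, 0.004, 0, 0, 0, 0], [0, 0, 0.004, 0, 0, 0, 0], [0, 0, 0.003, 0, 0, 0, 0], [0, 0, 0, 0, 0, 0, 0], [0, 0, 0, 0, 0, 0, 0]]

```text
time: 3.95
ee_pos: [0.5713, 0.2554, 0.0904]
eef_rot: [0.175, 0.984, -0.0, -0.0]
ft_force: [0.6, -0.1, 0.7]
width: 0.0007
grip_force: 0.0
```

Call:
drive_tool:
  moves:
    - [[0, 0, 0.001, 0, 0, 0, 0], [0, 0, 0.001, 0, 0, 0, 0], [0, 0, 0.001, 0, 0, 0, 0], [0, 0, 0, 0, 0, 0, 0]]

```text
time: 4.35
ee_pos: [0.5715, 0.2554, 0.0878]
eef_rot: [0.175, 0.984, 0.0, 0.0]
ft_force: [-0.3, -0.6, 3.6]
width: 0.0006
grip_force: 1.7
```

Call:
drive_tool:
  moves:
    - [[0, 0, 0.0007, 0, 0, 0, 0], [0, 0, 0.0005, 0, 0, 0, 0], [0, 0, 0, 0, 0, 0, 0]]

```text
time: 4.65
ee_pos: [0.5715, 0.2555, 0.087]
eef_rot: [0.175, 0.984, 0.0, 0.0]
ft_force: [-2.9, -0.7, 7.6]
width: -0.0001
grip_force: 3.9
```

Blue is pressed at about 7.6 N. I'll hold briefly, lift, and pass high over red to green.

Call:
drive_tool:
  moves:
    - [[0, 0, 0, 0, 0, 0, 0], [0, 0, 0, 0, 0, 0, 0], [0, 0, -0.012, 0, 0, 0, 0], [0, 0, -0.03, 0, 0, 0, 0], [-0.0073, -0.022, 0, 0, 0, 0, 0], [-0.0073, -0.022, 0, 0, 0, 0, 0], [-0.0073, -0.022, 0, 0, 0, 0, 0], [-0.0073, -0.022, 0, 0, 0, 0, 0], [-0.0073, -0.022, 0, 0, 0, 0, 0], [0, 0, 0, 0, 0, 0, 0]]

```text
time: 5.65
ee_pos: [0.5681, 0.1353, 0.129]
eef_rot: [0.178, 0.984, -0.001, 0.0]
ft_force: [-0.0, -1.3, -0.4]
width: 0.0004
grip_force: 0.0
```

Call:
drive_tool:
  moves:
    - [[0, 0, 0.01, 0, 0, 0, 0], [0, 0, 0.01, 0, 0, 0, 0], [0, 0, 0.005, 0, 0, 0, 0], [0, 0, 0, 0, 0, 0, 0], [0, 0, 0, 0, 0, 0, 0]]

```text
time: 6.15
ee_pos: [0.5675, 0.1399, 0.1031]
eef_rot: [0.175, 0.985, -0.0, -0.0]
ft_force: [0.6, 0.2, 0.5]
width: 0.0001
grip_force: 0.0
```

On target (0.5675, 0.1399), so I'll descend.

Call:
drive_tool:
  moves:
    - [[0, 0, 0.005, 0, 0, 0, 0], [0, 0, 0.005, 0, 0, 0, 0], [0, 0, 0.003, 0, 0, 0, 0], [0, 0, 0, 0, 0, 0, 0], [0, 0, 0.001, 0, 0, 0, 0], [0, 0, 0.001, 0, 0, 0, 0], [0, 0, 0, 0, 0, 0, 0]]

```text
time: 6.85
ee_pos: [0.5678, 0.1395, 0.0885]
eef_rot: [0.176, 0.984, 0.0, 0.0]
ft_force: [-0.6, -0.5, 1.2]
width: 0.0003
grip_force: 0.7
```

Call:
drive_tool:
  moves:
    - [[0, 0, 0.001, 0, 0, 0, 0], [0, 0, 0.0006, 0, 0, 0, 0], [0, 0, 0.0004, 0, 0, 0, 0], [0, 0, 0, 0, 0, 0, 0]]

```text
time: 7.25
ee_pos: [0.5678, 0.1395, 0.087]
eef_rot: [0.176, 0.984, 0.0, 0.0]
ft_force: [-1.9, -1.2, 6.7]
width: 0.0004
grip_force: 3.8
```

Green is pressed at about 6.7 N. I'll hold, then lift well clear.

Call:
drive_tool:
  moves:
    - [[0, 0, 0, 0, 0, 0, 0], [0, 0, 0, 0, 0, 0, 0], [0, 0, 0, 0, 0, 0, 0], [0, 0, -0.012, 0, 0, 0, 0], [0, 0, -0.03, 0, 0, 0, 0], [0, 0, -0.04, 0, 0, 0, 0], [0, 0, -0.03, 0, 0, 0, 0], [0, 0, 0, 0, 0, 0, 0], [0, 0, 0, 0, 0, 0, 0], [0, 0, 0, 0, 0, 0, 0]]

```text
time: 8.25
ee_pos: [0.567, 0.1394, 0.1973]
eef_rot: [0.175, 0.984, -0.0, -0.001]
ft_force: [0.1, 0.3, -0.1]
width: 0.0007
grip_force: 0.0
```

```bash
python3 -c "
from bench import r
s=r.read_state(); print(s['time'],s['ee_pos'],s['ft_force']); print(r.close_job())"
```

```text
8.25 [0.56700822 0.13938222 0.19734643] [ 0.14784408  0.28347299 -0.08419003]
the job is handed in; nothing more can be done
None
```

I pressed and released the drive's blue reset key (about 7.6 N), then the green start key (about 6.7 N), kept off the red key and the welder, and handed the job in at 8.25 s with the arm clear; no verdict was returned.

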